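# Tip the stain-remover bottle, then get its odd-threaded cap off

### The job

Two stain-remover bottles stand in tipping cradles, one either side of the scale. Take the left one: to rouse what has settled, tip it forward towards you to about 30 degrees (never past 45) and keep it there a second, then set it upright again, all with its cap still on. Then take the cap off: nobody knows whether it loosens clockwise or anticlockwise, so try it one way and, if it does not come, the other way; finish while holding the cap in the gripper straight above the upright bottle, about 7 cm above where it sat. Leave the right-hand bottle and its cap alone.

Things in the scene. Friction and masses are not known exactly. Their poses are not given: they have to be found in the camera images.
- stand_a: Steel tipping cradle fixed to the counter, one of two alike; either may be the left one. Base plate 104 (x) x 92 (y) x 8 mm; two cheeks at y = +-37 mm, up to 92 mm high, carry a bottle between them. Origin: centre of the base's underside, on the counter, right under the hinge and (bottle upright) the cap. Its front, -x, faces the robot, turned up to 0.3 rad.
- hinge_a (a point): Middle of the level hinge in stand_a, 72 mm above the counter, along the cradle's y axis. On it tips a white bottle 60 mm across, its shoulder 34 mm above the hinge. The bottle cannot lift out or turn about its own axis. Tip it by its cap or upper part.
- bottle_a (a joint): Tilt of the bottle in stand_a, rad: 0 is upright, against a stop; it grows as the top leans to the cradle's front (towards the robot), to 0.95 at most. It stays where it is left: stiff, 0.25 N m, some 4 N sideways at the cap.
- cap_a: Grey ribbed round cap on the bottle in stand_a, 48 mm across, 34 mm high, about 40 g, gripped across anywhere round its side; gripped along the hinge it pivots between the fingers as the bottle tips. Origin: centre of its underside, 40 mm above the hinge when closed; z up through its top. When closed and upright its top is 146 mm above the counter. A loose part once it is off.
- captop_a (a point): Centre of the top of cap_a. The cap is a quarter-turn one: some 55 degrees in its loosening sense free it and it stays free to 100; the other way it stops within 10 degrees and fingers slip round it (regrip, or it binds). Which sense loosens cannot be seen. Locked, it rises only 1.5 mm; freed, it lifts straight off, clear after 30 mm.
- stand_b: Steel tipping cradle fixed to the counter, one of two alike; either may be the left one. Base plate 104 (x) x 92 (y) x 8 mm; two cheeks at y = +-37 mm, up to 92 mm high, carry a bottle between them. Origin: centre of the base's underside, on the counter, right under the hinge and (bottle upright) the cap. Its front, -x, faces the robot, turned up to 0.3 rad.
- hinge_b (a point): Middle of the level hinge in stand_b, 72 mm above the counter, along the cradle's y axis. On it tips a white bottle 60 mm across, its shoulder 34 mm above the hinge. The bottle cannot lift out or turn about its own axis. Tip it by its cap or upper part.
- bottle_b (a joint): Tilt of the bottle in stand_b, rad: 0 is upright, against a stop; it grows as the top leans to the cradle's front (towards the robot), to 0.95 at most. It stays where it is left: stiff, 0.25 N m, some 4 N sideways at the cap.
- cap_b: Grey ribbed round cap on the bottle in stand_b, 48 mm across, 34 mm high, about 40 g, gripped across anywhere round its side; gripped along the hinge it pivots between the fingers as the bottle tips. Origin: centre of its underside, 40 mm above the hinge when closed; z up through its top. When closed and upright its top is 146 mm above the counter. A loose part once it is off.
- captop_b (a point): Centre of the top of cap_b. The cap is a quarter-turn one: some 55 degrees in its loosening sense free it and it stays free to 100; the other way it stops within 10 degrees and fingers slip round it (regrip, or it binds). Which sense loosens cannot be seen. Locked, it rises only 1.5 mm; freed, it lifts straight off, clear after 30 mm.
There are look-alikes about, which are no part of the job. Leave any pink or turquoise look-alike of the cap_a alone.

How it is judged (in metres and radians):
On the way, in this order (a step that is already met when the one before it is completed fails the run):
1. the left bottle is tipped forward to about 30 degrees (22 to 38), cap on, for half a second (((world y of stand_a above 0 m and (value of joint bottle_a between 0.384 and 0.663 rad and z of cap_a in the frame of stand_a below 0.122 m)) or (world y of stand_b above 0 m and (value of joint bottle_b between 0.384 and 0.663 rad and z of cap_b in the frame of stand_b below 0.122 m)))), for 0.5 s.
2. the left bottle is upright again (within 5 degrees), cap still on (((world y of stand_a above 0 m and (value of joint bottle_a below 0.09 rad and velocity of joint bottle_a below 0.1 rad/s and z of cap_a in the frame of stand_a below 0.122 m)) or (world y of stand_b above 0 m and (value of joint bottle_b below 0.09 rad and velocity of joint bottle_b below 0.1 rad/s and z of cap_b in the frame of stand_b below 0.122 m)))), for 0.2 s.
3. its cap is off and lifted clear above the bottle (((world y of stand_a above 0 m and (value of joint bottle_a below 0.09 rad and z of cap_a in the frame of stand_a above 0.157 m and horizontal distance between cap_a and stand_a below 0.06 m and contact force between cap_a and stand_a below 0.05 N and contact force between the fingers and cap_a above 1 N)) or (world y of stand_b above 0 m and (value of joint bottle_b below 0.09 rad and z of cap_b in the frame of stand_b above 0.157 m and horizontal distance between cap_b and stand_b below 0.06 m and contact force between cap_b and stand_b below 0.05 N and contact force between the fingers and cap_b above 1 N)))), for 0.2 s.
At the end, for the whole second after the job is handed in: The gripper holds the left bottle's cap (finger force over 1 N), at rest, its underside at least 45 mm above where it sat and within 60 mm sideways of the cradle's centre, not touching bottle or cradle; both bottles are upright within 5 degrees and the right bottle's cap is still on (((world y of stand_a above 0 m and (value of joint each of bottle_a, bottle_b below 0.09 rad and z of cap_a in the frame of stand_a above 0.157 m and horizontal distance between cap_a and stand_a below 0.06 m and contact force between cap_a and stand_a below 0.05 N and contact force between the fingers and cap_a above 1 N and linear speed of cap_a below 0.03 m/s and z of cap_b in the frame of stand_b below 0.122 m)) or (world y of stand_b above 0 m and (value of joint each of bottle_b, bottle_a below 0.09 rad and z of cap_b in the frame of stand_b above 0.157 m and horizontal distance between cap_b and stand_b below 0.06 m and contact force between cap_b and stand_b below 0.05 N and contact force between the fingers and cap_b above 1 N and linear speed of cap_b below 0.03 m/s and z of cap_a in the frame of stand_a below 0.122 m)))); the arm keeps its last pose, push and grip.
It fails at once if the left bottle is tipped past 45 degrees ((world y of stand_a above 0 m and value of joint bottle_a above 0.8 rad) or (world y of stand_b above 0 m and value of joint bottle_b above 0.8 rad)).
It fails at once if the right bottle is tipped or its cap moved more than 10 mm ((world y of stand_a above 0 m and (value of joint bottle_b above 0.09 rad or distance of cap_b from where it was at the start of the episode above 0.01 m)) or (world y of stand_b above 0 m and (value of joint bottle_a above 0.09 rad or distance of cap_a from where it was at the start of the episode above 0.01 m))).
It also fails if it takes over 61 s, if anything falls off the work surface, if the arm or the gripper's body presses on something with over 40 N, if the wrist force passes 120 N, or if a joint passes its speed limit or range.

### The arm

A 6-joint arm with a two-finger parallel gripper is mounted at the origin on the work surface; the furniture and walls round the work are solid. World frame = base frame: x ahead of the robot, y to its left, z up, the work surface at z = 0. Lengths are in mm, angles in degrees, forces in N, time in s.
With the tool pointing down it reaches from about 300 to 850 mm from the base axis. Payload 4.2 kg.
Tool frame: the origin (TCP) lies midway between the tips of the shut fingers; the grasp point (between the pads) lies 19 mm behind it; z points along the fingers, y is the line along which they close (so a half turn about z gives the same grasp; the last joint's range is limited). The gripper opens to 91 mm and grips with 3 to 60 N. Pads are 32 mm wide; open, the fingers measure 118 mm over their backs; the gripper's body (76 mm by 178 mm) begins 60 mm behind the grasp point.
Start: joints at [-76.604, 18.312, 89.639, -0, 72.044, -1.146], TCP at [144.376, -556.596, 213.976] pointing down, gripper open.
Joint ranges: [-177.97, 177.97], [-48.28, 115.42], [12.27, 149.76], [-77.06, 257.06], [2.81, 150.46], [-146.56, 146.56]. Speed limits (degrees/s): [147.25, 147.25, 180, 180, 180, 180].

### API

Orientations are given as [roll, pitch, yaw] about the fixed x, y, z axes, in that order (R = Rz(yaw) Ry(pitch) Rx(roll)).
In Python, from workcell import env gives the robot as it stands.
- The arm moves only by the shell command python3 -m jog 'ROWS' [FORCE]. ROWS is a JSON object of lists of equal length, an entry for each row: "jaw": the finger opening in mm, from 0 to 91.2; "slide": the shift along the tool's x, y, z in units of 30 mm (1.0 is 30 mm), a list of three; "spin": the turn about the tool's z in units of 8 degrees (1.0 is 8 degrees). In form: {"jaw": [jaw, ...], "slide": [[dx, dy, dz], ...], "spin": [spin, ...]}. A call has 1 to 10 rows; each row shifts and turns the commanded pose from where the row before left it, along the tool's axes as they then stand; what a row does not reach is not made up. A row lasts 1/10 s, in which the tool goes at most 50 mm and 8.59 degrees, less where a joint would pass 70% of its speed; a pose out of reach is approached as far as the arm can. A call is refused whole if a number of a shift passes 1 or a number of a turn 1, either way. A call with a gripper value outside its range is refused whole. The fingers move at their own pace and stop on an object; FORCE is the grip in N (left out, the last holds). Time passes only in rows, so rows that do not move let the fingers close. It gives the time, the measured TCP pose, the force, the opening and the grip force at its end, in the units of the state.
- env.state(): the state, without advancing time (a new reading comes with each control period).
- env.grab_frame(name): name is "scene" or "top"; returns the picture (400x640x3 uint8, red, green, blue); there is no depth.
- env.camera_model(name): a dict with "fx", "fy", "cx", "cy" (pixels), "camera_from_world" (4x4, takes a point from world to camera coordinates). Camera axes: x right, y up, looking along -z (the intrinsics and any distortion apply to the point x, -y, -z); pixel columns grow to the right and rows downward; lengths in mm; the calibration is good to about 2 mm. A picture is of the moment at which its call begins. camera_model takes no time and is no camera call.
- env.job_done(): hands the job in; it is judged then, once.
The state is a dict: "time_s": time; "qpos": joint angles; "qvel": joint speeds; "effort": joint torques, N m; "ee_pos": TCP position; "ee_rot": TCP orientation; "force": force on the tool from outside, world axes, zero at the start; "torque": the same for the moment, N m; "gripper_width": finger opening in mm; "gripper_force": force on a finger pad.
Only numpy, scipy, OpenCV 4.12 (cv2) and the standard library are available. Lean on these libraries where they do the work, as an engineer would, in place of code of your own. Each camera call takes 0.05 s, during which the arm holds its last target. There are 200 camera calls.

## Working session

There is one attempt and no reset: what is moved stays moved. The work goes in short steps, Python scripts to look and compute and a shell command to move; the robot and the scene stay as the last step left them, time stands still between calls to the robot, and variables do not carry over. Pictures are saved under pics/ and viewed, at most 10 in all, crops included, and the job is handed in when it is done.

```bash
ls; mkdir -p pics; python3 - <<'E'
from workcell import env
import cv2,numpy as np
for n in("scene","top"):
    cv2.imwrite(f"pics/{n}0.png",env.grab_frame(n)[:,:,::-1])
    m=env.camera_model(n);print(n,{k:(np.round(v,3).tolist()) for k,v in m.items() if not isinstance(v,str)})
print(env.state())
E
```

```text
pics
scene {'fx': 362.361, 'fy': 362.361, 'cx': 317.631, 'cy': 199.911, 'camera_from_world': [[-0.073, 0.997, -0.014, -129.753], [-0.63, -0.035, 0.776, 234.133], [0.774, 0.066, 0.63, -1539.231], [0.0, 0.0, 0.0, 1.0]]}
top {'fx': 486.415, 'fy': 486.415, 'cx': 321.809, 'cy': 198.356, 'camera_from_world': [[-0.009, -1.0, -0.001, 151.656], [0.984, -0.009, 0.175, -512.944], [-0.175, 0.0, 0.984, -1716.018], [0.0, 0.0, 0.0, 1.0]]}
{'time_s': 0.1, 'qpos': array([-7.66028431e+01,  1.83496023e+01,  8.96985164e+01, -9.41674722e-04,
        7.20444953e+01, -1.14397511e+00]), 'qvel': array([ 0.01794114, -0.02877494, -0.25605862,  0.00073868,  0.0105576 ,
       -0.06045433]), 'effort': array([-2.85505183e-05, -4.13333666e+01, -2.32508773e+01,  7.29150348e-02,
        4.21651080e-02, -6.02307819e-05]), 'ee_pos': array([ 144.27934135, -556.14404079,  213.1941705 ]), 'ee_rot': array([-1.79907387e+02, -9.53858336e-04,  1.45414223e+01]), 'force': array([-0.31257364, -0.24663945,  0.85245038]), 'torque': array([0.01882811, 0.03164033, 0.00022516]), 'gripper_force': 0.0, 'gripper_width': 91.38102563377421}
```

View pics/scene0.png

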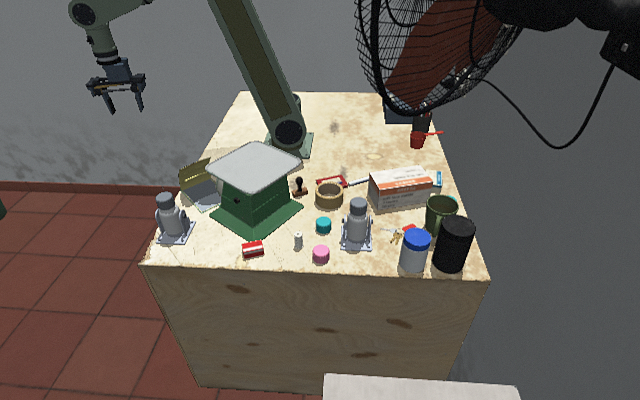

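View pics/top0.png

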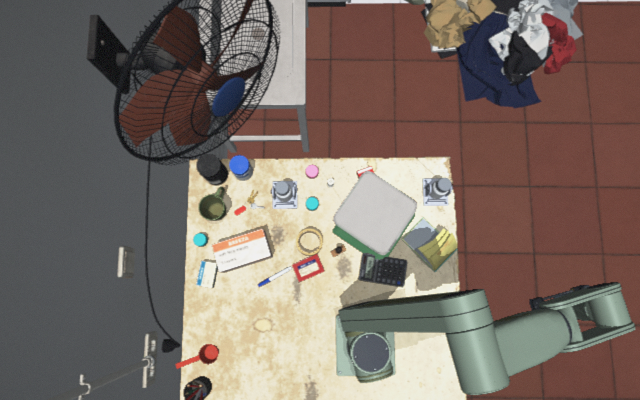

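The scene shows two cradles either side of the green scale. The left one (y>0) is at about (357,225) in the scene view and (285,190) in the top view. I'll zoom in for precise pixels.

```bash
cat > h.py <<'E'
from workcell import env
import cv2,numpy as np
from scipy.optimize import least_squares
def proj(n,p):
    m=env.camera_model(n);c=m["camera_from_world"]@np.r_[p,1]
    return np.array([m["cx"]+m["fx"]*c[0]/-c[2], m["cy"]-m["fy"]*c[1]/-c[2]])
def tri(us,ut,p0=(600,100,100)):
    r=least_squares(lambda p:np.r_[proj("scene",p)-us,proj("top",p)-ut],p0); return r.x,r.fun
def onz(n,u,z):
    return least_squares(lambda p:proj(n,np.r_[p,z])-u,(600,100)).x
E
python3 - <<'E'
import cv2,numpy as np
a=cv2.imread("pics/scene0.png")[185:260,325:390];b=cv2.imread("pics/top0.png")[165:220,255:315]
a=cv2.resize(a,None,fx=6,fy=6,interpolation=cv2.INTER_CUBIC);b=cv2.resize(b,None,fx=6,fy=6,interpolation=cv2.INTER_CUBIC)
o=np.zeros((450,760,3),np.uint8);o[:450,:390]=a;o[:330,395:755]=b
cv2.imwrite("pics/c0.png",o)
E
```

```text
(no output)
```

View pics/c0.png

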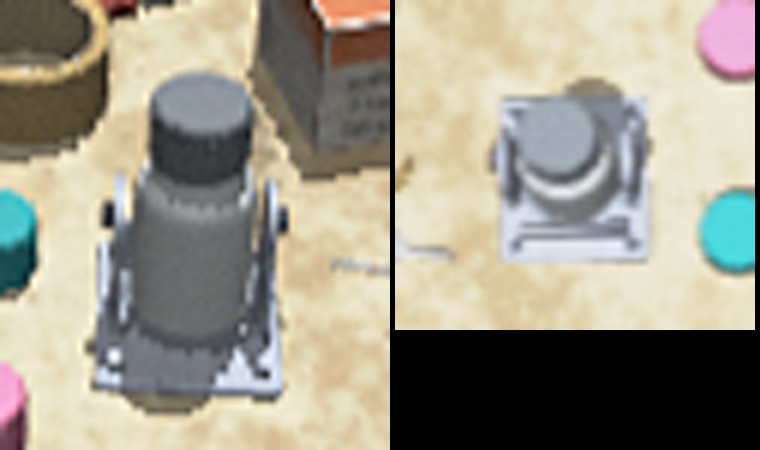

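The crop shows the left bottle upright. In full-image pixels, the cap-top centre is at scene (358.5,202) and top (282,188), and the hinge pins show on both sides.

```bash
python3 - <<'E'
from h import *
S=lambda x,y:np.array([325+(x-2.5)/6,185+(y-2.5)/6]);T=lambda x,y:np.array([255+(x-397.5)/6,165+(y-2.5)/6])
np.set_printoptions(precision=1,suppress=True)
print("captop",*tri(S(201,102),T(557,138)))
print("pin+y",*tri(S(282,222),T(495,157))); print("pin-y",*tri(S(108,215),T(648,146)))
for q in [(501,97),(649,97),(649,262),(499,262)]: print(onz("top",T(*q),8))
print(onz("scene",S(95,388),8),onz("scene",S(282,392),8))
print(onz("scene",S(201,102),146),onz("top",T(557,138),146))
# objects nearby
for n,u in (("box",(243,248)),("tape",(310,240)),("mug",(214,203)),("scaleL",(335,215))): print(n,onz("top",np.array(u),60))
E
```

```text
captop [536.2 285.3 140.1] [-0.  0. -0.  0.]
pin+y [539.3 328.3  69.1] [-0.1  0.  -0.1 -0. ]
pin-y [544.2 241.   73.5] [-1.   0.  -1.3  0.1]
[589.2 331.1]
[588.3 239.2]
[484.7 239.2]
[485.5 331.4]
[596.9 240.7] [594.1 331. ]
[543.5 285. ] [535.  284.6]
box [336.3 426.7]
tape [362.4 190.2]
mug [498.2 533.9]
scaleL [450.9 100.6]
```

```bash
python3 - <<'E'
from h import *
np.set_printoptions(precision=0,suppress=True)
print("fan",*tri(np.array([450,50.]),np.array([200,75.]),(900,500,500)))
print("fan low edge",*tri(np.array([405,116.]),np.array([275,50.]),(900,500,500)))
print("scale near-cam corner",*tri(np.array([247,180.]),np.array([375,174.]),(500,0,150)), "left corner",tri(np.array([301,163.]),np.array([335,213.]),(500,0,150)))
E
python3 -m jog '{"jaw":[91,91,91,91],"slide":[[0,0,-1],[0,0,-1],[0,0,-1],[0,0,0]],"spin":[0.8,0.8,0,0]}' 15
```

```text
fan [726. 415. 609.] [10. -1. 16.  4.]
fan low edge [840. 314. 549.] [ -8.   0. -16.  -1.]
scale near-cam corner [561. -20. 221.] [-2. -0. -2.  1.] left corner (array([437., 111., 198.]), array([-2.,  0., -2.,  0.]))
time_s: 0.5
ee_pos: [144.8, -558.3, 308.2]
ee_rot: [179.5, -0.1, 1.7]
force: [0.5, -0.7, -0.3]
gripper_width: 91.2
gripper_force: 0.0
```

```bash
R='x'; python3 -m jog '{"jaw":[91,91,91,91,91,91,91,91,91,91],"slide":[[0.5,-1,-0.1],[0.5,-1,-0.1],[0.5,-1,-0.1],[0.5,-1,-0.1],[0.5,-1,0],[0.5,-1,0],[0.5,-1,0],[0.5,-1,0],[0.5,-1,0],[0.5,-1,0]],"spin":[0,0,0,0,0,0,0,0,0,0]}'
python3 -m jog '{"jaw":[91,91,91,91,91,91,91,91,91,91],"slide":[[0.5,-1,0],[0.5,-1,0],[0.5,-1,0],[0.5,-1,0],[0.5,-1,0],[0.5,-1,0],[0.5,-1,0],[0.5,-1,0],[0.5,-1,0],[0.5,-1,0]],"spin":[0,0,0,0,0,0,0,0,0,0]}'
```

```text
time_s: 1.5
ee_pos: [285.1, -250.5, 314.9]
ee_rot: [-179.9, 0.1, 1.7]
force: [0.7, -0.7, -0.2]
gripper_width: 90.6
gripper_force: 0.0
time_s: 2.5
ee_pos: [425.8, 53.6, 314.9]
ee_rot: [180.0, 0.1, 1.8]
force: [0.4, -0.4, 0.4]
gripper_width: 90.9
gripper_force: 0.0
```

```bash
python3 -m jog '{"jaw":[91,91,91,91,91,91,91,91,91,91],"slide":[[0.5,-0.95,0],[0.5,-0.95,0],[0.5,-0.95,0],[0.5,-0.95,0],[0.5,-0.95,0],[0.5,-0.95,0],[0.5,-0.95,0],[0.5,-0.95,0],[0,0,0],[0,0,0]],"spin":[0,0,0,0,0,0,0,0,-1,-1]}'
python3 -m jog '{"jaw":[91,91,91,91,91,91,91,91,91,91],"slide":[[0,0,0],[0,0,0],[0,0,0],[0,0,0],[0,0,0],[0,0,0],[0,0,0],[0,0,0],[0,0,0],[0,0,0]],"spin":[-1,-1,-1,-1,-1,-1,-1,-1,-1,-1]}'
python3 -m jog '{"jaw":[91,91,91,91,91,91,91,91,91,91,91],"slide":[[0,0,0],[0,0,0],[0,0,0],[0,0,0],[0,0,0],[0,0,0],[0,0,0],[0,0,0],[0,0,0],[0,0,0]],"spin":[-1,-1,-1,-1,-1,-1,-1,-1,-1,-1]}'
python3 -m jog '{"jaw":[91,91,91,91,91,91,91,91,91,91],"slide":[[0,0,0],[0,0,0],[0,0,0],[0,0,0],[0,0,0],[0,0,0],[0,0,0],[0,0,0],[0,0,0],[0,0,0]],"spin":[-1,-1,-1,-1,-1,-1,-1,-1,-0.5,0]}'
```

```text
time_s: 3.5
ee_pos: [538.8, 284.6, 313.7]
ee_rot: [180.0, 0.2, 18.2]
force: [-0.3, -0.5, 0.2]
gripper_width: 90.8
gripper_force: 0.0
time_s: 4.5
ee_pos: [538.6, 283.6, 314.5]
ee_rot: [-179.9, 0.1, 98.1]
force: [-0.3, -0.6, 0.2]
gripper_width: 91.1
gripper_force: 0.0
time_s: 5.5
ee_pos: [538.7, 283.6, 314.6]
ee_rot: [-179.9, -0.1, 165.7]
force: [-0.1, 0.1, 0.5]
gripper_width: 91.2
gripper_force: 0.0invalid input
```

```bash
python3 -m jog '{"jaw":[91,91,91,91,91,91,91,91],"slide":[[0,0,0],[0,0,0],[0,0,0.9],[0,0,0.9],[0,0,0.9],[0,0,0.9],[0,0,0.9],[0,0,0]],"spin":[-1,-1,0,0,0,0,0,0]}'
python3 - <<'E'
from h import *
for n in("scene","top"): cv2.imwrite(f"pics/{n}1.png",env.grab_frame(n)[:,:,::-1])
a=cv2.imread("pics/scene1.png")[110:260,280:440];b=cv2.imread("pics/top1.png")[140:240,220:340]
a=cv2.resize(a,None,fx=2.5,fy=2.5,interpolation=2);b=cv2.resize(b,None,fx=3.3,fy=3.3,interpolation=2)
o=np.zeros((400,800,3),np.uint8);o[:375,:400]=a;o[:b.shape[0],402:402+b.shape[1]]=b;cv2.imwrite("pics/c1.png",o)
E
```

```text
time_s: 6.3
ee_pos: [536.4, 282.4, 176.4]
ee_rot: [-179.8, -0.5, -178.3]
force: [0.7, -0.0, 0.4]
gripper_width: 90.8
gripper_force: 0.0
```

View pics/c1.png

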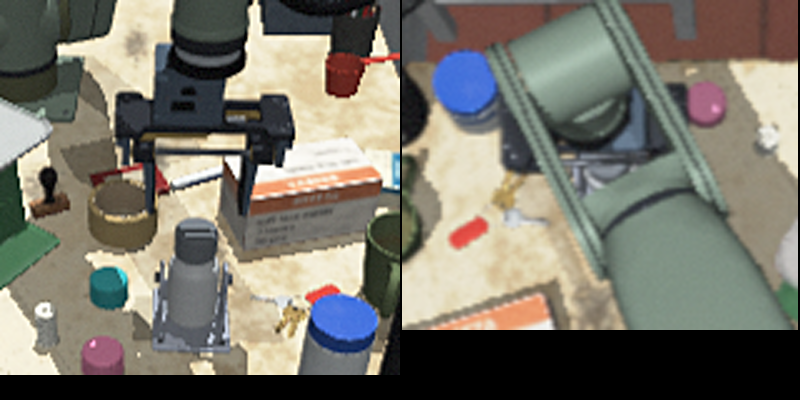

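The fingers straddle the cap: tips at about (341,195) and (379,192), with the cap at (358,202). Next I descend and grip.

```bash
python3 -m jog '{"jaw":[91,91,91,91,40,40,40,40,40,40],"slide":[[-0.05,0.08,0.7],[0,0,0.7],[0,0,0.55],[0,0,0],[0,0,0],[0,0,0],[0,0,0],[0,0,0],[0,0,0],[0,0,0]],"spin":[0,0,0,0,0,0,0,0,0,0]}' 15
```

```text
time_s: 7.4
ee_pos: [540.5, 286.2, 122.6]
ee_rot: [180.0, 0.0, -178.3]
force: [0.4, -0.1, 2.5]
gripper_width: 47.7
gripper_force: 15.0
```

```bash
python3 -m jog '{"jaw":[60,60,60,40,40,40,40,40],"slide":[[0,0,0],[0,0,0],[0,0,0.15],[0,0,0],[0,0,0],[0,0,0],[0,0,0],[0,0,0]],"spin":[0,0,0,0,0,0,0,0]}' 20
```

```text
time_s: 8.2
ee_pos: [540.4, 286.2, 117.9]
ee_rot: [-180.0, 0.0, -178.3]
force: [-0.1, 0.8, -0.1]
gripper_width: 47.3
gripper_force: 20.0
```

```bash
python3 -m jog '{"jaw":[40,40,40,40,40,40,40,40],"slide":[[0.19,0,0.01],[0.19,0,0.025],[0.18,0,0.04],[0.18,0,0.057],[0.18,0,0.07],[0.17,0,0.087],[0,0,0],[0,0,0]],"spin":[0,0,0,0,0,0,0,0]}' 
python3 - <<'E'
from h import *
print(env.state()["force"],env.state()["torque"])
a=env.grab_frame("scene")[:,:,::-1][150:270,300:420]
cv2.imwrite("pics/c2.png",cv2.resize(a,None,fx=5,fy=5,interpolation=2))
E
```

```text
time_s: 9.0
ee_pos: [510.4, 285.7, 111.1]
ee_rot: [179.9, 0.4, -178.2]
force: [5.1, -0.9, 5.2]
gripper_width: 47.1
gripper_force: 20.0
[ 5.12560808 -0.92887846  5.17272162] [-0.10871918 -1.24774168 -0.00677601]
```

View pics/c2.png

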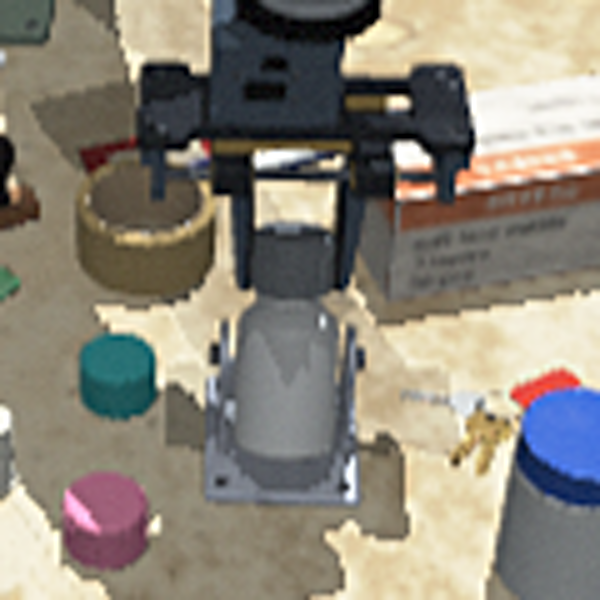

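The bottle is leaning towards the robot with the cap still between the fingers (cap top at about (358,197)). By displacement, the tilt is about 27–28°. I'll nudge it slightly, hold, then return it.

```bash
python3 -m jog '{"jaw":[40,40,40,40,40,40,40,40,40,40],"slide":[[0.07,0,0.02],[0,0,0],[0,0,0],[0,0,0],[0,0,0],[0,0,0],[0,0,0],[0,0,0],[0,0,0],[0,0,0]],"spin":[0,0,0,0,0,0,0,0,0,0]}' 
python3 -m jog '{"jaw":[40,40,40,40,40,40,40,40,40,40],"slide":[[-0.07,0,-0.02],[-0.17,0,-0.087],[-0.18,0,-0.07],[-0.18,0,-0.057],[-0.18,0,-0.04],[-0.19,0,-0.025],[-0.19,0,-0.01],[-0.05,0,0],[0,0,0],[0,0,0]],"spin":[0,0,0,0,0,0,0,0,0,0]}' 
```

```text
time_s: 10.05
ee_pos: [509.0, 285.7, 110.5]
ee_rot: [179.9, 0.5, -178.2]
force: [5.9, -1.7, 3.0]
gripper_width: 47.2
gripper_force: 20.0
time_s: 11.05
ee_pos: [538.0, 285.4, 116.7]
ee_rot: [-179.8, -0.6, -178.3]
force: [-6.5, -0.9, 0.8]
gripper_width: 47.7
gripper_force: 20.0
```

```bash
python3 -m jog '{"jaw":[40,40,40,40,40],"slide":[[-0.08,0,0],[-0.08,0,0],[0,0,0],[0,0,0],[0,0,0]],"spin":[0,0,0,0,0]}' 
python3 - <<'E'
from h import *
s=env.state();print(s["force"],s["torque"],s["qpos"])
a=env.grab_frame("scene")[:,:,::-1][150:270,300:420]
cv2.imwrite("pics/c3.png",cv2.resize(a,None,fx=5,fy=5,interpolation=2))
E
```

```text
time_s: 11.55
ee_pos: [541.7, 285.4, 116.5]
ee_rot: [-179.8, -0.7, -178.3]
force: [-8.3, -1.0, 2.0]
gripper_width: 47.4
gripper_force: 20.0
[-8.30493945 -0.98103368  1.97373479] [-0.05540422  1.63721811 -0.01825549] [ 26.62927816  26.14858653  92.07568025   0.16104301  62.4848039
 -65.16216928]
```

View pics/c3.png

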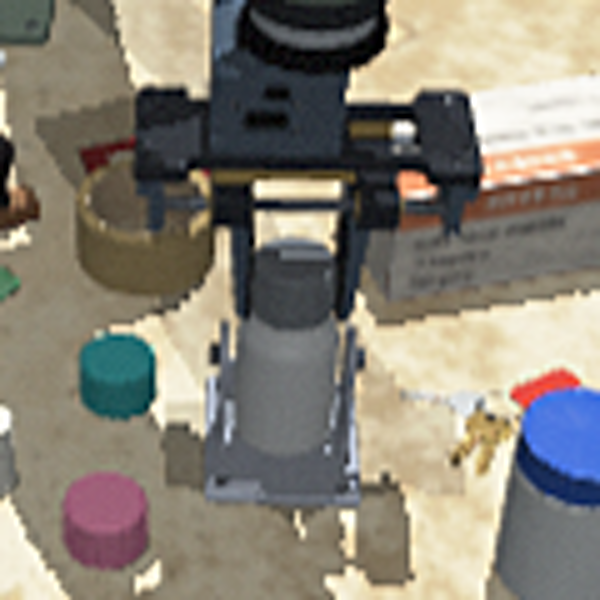

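The bottle looks upright: the cap's front lower edge is back at row ≈215, the same as at the start. I'll regrip to relax the push before twisting.

```bash
python3 -m jog '{"jaw":[62,62,62,62],"slide":[[0,0,0],[0,0,0],[0,0,0],[0,0,0]],"spin":[0,0,0,0]}' 
```

```text
time_s: 12.0
ee_pos: [547.1, 286.5, 118.0]
ee_rot: [180.0, 0.0, -178.3]
force: [-0.6, 0.7, -0.7]
gripper_width: 61.9
gripper_force: 0.0
```

```bash
python3 -m jog '{"jaw":[62,62,40,40,40,40],"slide":[[0.25,-0.03,0],[0,0,0],[0,0,0],[0,0,0],[0,0,0],[0,0,0]],"spin":[0,0,0,0,0,0]}' 30
python3 -m jog '{"jaw":[40,40,40,40],"slide":[[0,0,0],[0,0,0],[0,0,0],[0,0,0]],"spin":[1,1,0,0]}' 
python3 -c "
from workcell import env
s=env.state();print(s['torque'],s['force'],s['qpos'])"
```

```text
time_s: 12.6
ee_pos: [539.4, 285.3, 118.0]
ee_rot: [180.0, 0.0, -178.3]
force: [-0.1, 1.1, 1.0]
gripper_width: 47.1
gripper_force: 30.0
time_s: 13.0
ee_pos: [539.5, 285.4, 118.0]
ee_rot: [-180.0, 0.0, 166.0]
force: [-0.2, 0.8, 1.4]
gripper_width: 47.1
gripper_force: 30.0
[ 0.14602031 -0.17496304  0.57093175] [-0.2029873   0.80558056  1.39467195] [ 2.68122991e+01  2.55523841e+01  9.28574956e+01 -2.61586698e-02
  6.15666034e+01 -4.91317633e+01]
```

```bash
python3 -m jog '{"jaw":[40,40,40,40],"slide":[[0,0,0],[0,0,0],[0,0,0],[0,0,0]],"spin":[1,0.5,0,0]}' 
python3 -c "
from workcell import env
s=env.state();print(s['torque'],s['force'],s['qpos'])"
python3 -m jog '{"jaw":[40,40,40,40],"slide":[[0,0,0],[0,0,0],[0,0,0],[0,0,0]],"spin":[-1,-1,-0.5,0]}' 
python3 -c "
from workcell import env
s=env.state();print(s['torque'],s['force'],s['qpos'])"
```

```text
time_s: 13.4
ee_pos: [539.4, 285.6, 118.1]
ee_rot: [180.0, 0.0, 153.9]
force: [-0.4, 0.9, 0.9]
gripper_width: 47.1
gripper_force: 30.0
[ 0.33246864 -0.1132257   0.81618301] [-0.43809175  0.90964244  0.87722164] [ 2.68166619e+01  2.55429604e+01  9.28540296e+01  3.24345659e-03
  6.15648936e+01 -3.71243083e+01]
time_s: 13.8
ee_pos: [539.4, 285.2, 118.1]
ee_rot: [180.0, 0.0, 173.7]
force: [-0.2, -0.4, 2.0]
gripper_width: 46.8
gripper_force: 30.0
[ 0.09989701 -0.1240138   0.0325384 ] [-0.20569549 -0.43127478  1.9658471 ] [ 2.67791967e+01  2.55407415e+01  9.28638092e+01  8.27900234e-03
  6.15863934e+01 -5.69493149e+01]
```

The torque in the + direction climbed to 0.8 N m, so that is the stop. Turning back is almost free. I'll regrip and turn the other way.

```bash
python3 -m jog '{"jaw":[60,60,60,40,40,40,40],"slide":[[0,0,0],[0,0,0],[0,0,0],[0,0,0],[0,0,0],[0,0,0],[0,0,0]],"spin":[0,0,0,0,0,0,0]}' 30
python3 -m jog '{"jaw":[40,40,40,40,40],"slide":[[0,0,0],[0,0,0],[0,0,0],[0,0,0],[0,0,0]],"spin":[-0.8,-0.8,-0.8,-0.8,0]}' 
python3 -c "
from workcell import env
s=env.state();print(s['torque'],s['force'],s['qpos'])"
```

```text
time_s: 14.5
ee_pos: [539.2, 285.3, 117.8]
ee_rot: [-180.0, -0.0, 173.7]
force: [0.3, 0.1, 0.9]
gripper_width: 47.1
gripper_force: 30.0
time_s: 15.0
ee_pos: [539.2, 285.3, 117.9]
ee_rot: [-180.0, -0.0, -160.7]
force: [0.8, 0.2, -0.3]
gripper_width: 47.3
gripper_force: 30.0
[ 0.1354493  -0.10814525 -0.00296261] [ 0.81627966  0.22533245 -0.2828503 ] [ 2.68036130e+01  2.55521022e+01  9.28764779e+01 -5.60139824e-03
  6.15751321e+01 -8.25193741e+01]
```

It's free this way, so I keep turning.

```bash
python3 -m jog '{"jaw":[40,40,40,40,40,40,40,40,40,40],"slide":[[0,0,0],[0,0,0],[0,0,0],[0,0,0],[0,0,0],[0,0,0],[0,0,0],[0,0,0],[0,0,0],[0,0,0]],"spin":[-0.8,-0.8,-0.8,-0.8,-0.8,-0.8,-0.8,-0.7,0,0]}' 
python3 -c "
from workcell import env
s=env.state();print(s['torque'],s['force'],s['qpos'])"
```

```text
time_s: 16.0
ee_pos: [539.2, 285.3, 117.9]
ee_rot: [180.0, -0.0, -110.5]
force: [0.2, 0.4, -0.1]
gripper_width: 47.3
gripper_force: 30.0
[ 0.21509821  0.00506688 -0.01086656] [ 0.16147083  0.41659621 -0.14021771] [ 2.68032312e+01  2.55508673e+01  9.28756870e+01 -3.94029207e-03
  6.15786341e+01 -1.32742594e+02]
```

```bash
python3 -m jog '{"jaw":[40,40,40,40,40],"slide":[[0,0,-0.1],[0,0,-0.1],[0,0,-0.1],[0,0,0],[0,0,0]],"spin":[0,0,0,0,0]}'
```

```text
time_s: 16.5
ee_pos: [539.3, 285.3, 127.1]
ee_rot: [-180.0, 0.0, -110.3]
force: [0.9, 0.6, 0.3]
gripper_width: 47.4
gripper_force: 30.0
```

The tool rose 9 mm with no resistance, so the cap is free. I'll lift it to about 70 mm.

```bash
python3 -m jog '{"jaw":[40,40,40,40,40,40,40,40,40,40],"slide":[[0,0,-0.3],[0,0,-0.3],[0,0,-0.3],[0,0,-0.3],[0,0,-0.3],[0,0,-0.3],[0,0,-0.2],[0,0,0],[0,0,0],[0,0,0]],"spin":[0,0,0,0,0,0,0,0,0,0]}'
python3 - <<'E'
from h import *
a=env.grab_frame("scene")[:,:,::-1][110:260,150:420]
cv2.imwrite("pics/c4.png",cv2.resize(a,None,fx=2.9,fy=2.9,interpolation=2))
E
```

```text
time_s: 17.5
ee_pos: [539.0, 285.1, 186.4]
ee_rot: [180.0, -0.1, -110.3]
force: [0.4, -0.0, -0.4]
gripper_width: 47.4
gripper_force: 30.0
```

View pics/c4.png

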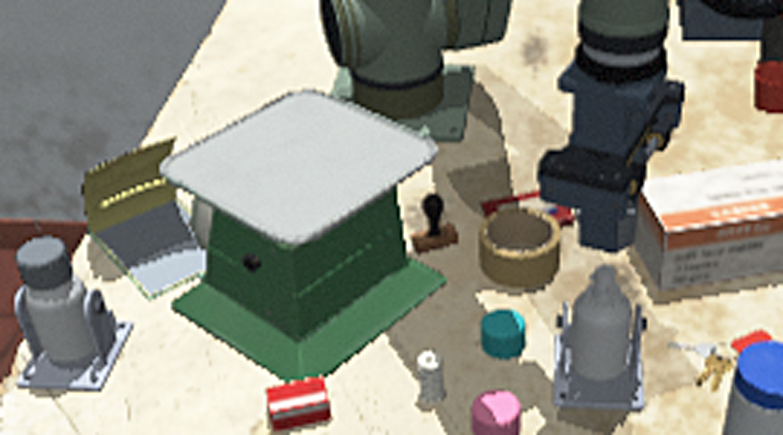

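The left bottle is upright with its neck bare at about (355,210). The cap is in the gripper straight above it (opening 47.4 mm, 30 N), and the right bottle is untouched.

```bash
python3 -c "
from workcell import env
print(env.job_done())"
```

```text
the job is handed in; nothing more can be done
None
```

The job is handed in, with no verdict shown: I tipped the left bottle to about 29° for a second and set it upright. Its cap came off by turning anticlockwise seen from above and is now held about 69 mm above where it sat; the right-hand bottle was left alone.

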